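# Shut the gas filter housing and fit the right driver to its nut

## Robot

A 7-joint arm with a two-finger parallel gripper is mounted at the origin on the work surface. World frame = base frame: x ahead of the robot, y to its left, z up, the work surface at z = 0. Lengths are in m, angles in rad, forces in N, time in s.
With the tool pointing down it reaches from about 0.35 to 0.9 m from the base axis. Payload 8.1 kg.
Tool frame: the origin (TCP) lies midway between the tips of the shut fingers; the grasp point (between the pads) lies 19 mm behind it; z points along the fingers, y is the line along which they close (so a half turn about z gives the same grasp; the last joint's range is limited). The gripper opens to 92 mm and grips with 3 to 60 N. Pads are 19 mm wide; open, the fingers measure 130 mm over their backs; the gripper's body (75 mm by 190 mm) begins 47 mm behind the grasp point.
Start: joints at [-0.103, 0.434, 0.025, 1.573, -0.012, 1.134, -0.075], TCP at [0.625, -0, 0.227] pointing down, gripper open.
Joint ranges: [-2.62, 2.62], [-0.44, 2.09], [-1.27, 1.32], [0.08, 2.57], [-1.32, 4.46], [0.12, 2], [-2.74, 2.74]. Speed limits (rad/s): [2.22, 2.22, 3.01, 3.01, 3.14, 3.14, 3.14].

## Interface

Orientations are given as a rotation vector (axis times angle).
In Python, from cell import arm gives the robot as it stands.
- The arm moves only by the tool move_arm, never from a script. Its argument "motion" is a list of rows, each an object of numbers: "tx", "ty", "tz": the shift along the tool's x, y, z normalised to -1 to 1, where 1 is 1000 mm; "twist": the turn about the tool's z normalised to -1 to 1, where 1 is pi/2 rad. In form: [{"tx": .., "ty": .., "tz": .., "twist": ..}, ...]. A call has 1 to 12 rows; each row shifts and turns the commanded pose from where the row before left it, along the tool's axes as they then stand; what a row does not reach is not made up. A row lasts 1/10 s, in which the tool goes at most 50 mm and 8.59 degrees, less where a joint would pass 70% of its speed; a pose out of reach is approached as far as the arm can. A call with a number of a shift or a turn outside -1 to 1 is refused whole. A call with a gripper value outside its range is refused whole. "gripper" is the gripper's target within -1 to 1 (shut at 1, half-way at 0, fully open at -1), set as the call begins (left out, the last holds). The fingers move at their own pace and stop on an object; "squeeze" is the grip in N (left out, the last holds). Time passes only in rows, so rows that do not move let the fingers close. It gives the time, the measured TCP pose, the force, the opening and the grip force at its end, in the units of the state.
- arm.observe(): the state, without advancing time (a new reading comes with each control period).
- arm.get_image(name): name is "scene" or "side" or "wrist"; returns the picture (480x640x3 uint8, red, green, blue); there is no depth.
- arm.calibration(name): a dict with "K" (3x3 intrinsics, pixels), "T" (4x4, takes a point from camera to world coordinates). Camera axes: x right, y down, z forward; pixel columns grow to the right and rows downward; lengths in m; the calibration is good to about 2 mm. A picture is of the moment at which its call begins: read the wrist's pose just before it. calibration takes no time and is no camera call; for the wrist camera it gives the pose at the moment of the call.
- arm.sign_off(): hands the job in; it is judged then, once.
Trained networks look in the newest picture that a camera, given by its name, has taken for a name from the list of things; names that differ only in an ending like _2 or _b are one class to them, and where a whole thing is asked for, a point or a joint stands for the part that bears it (a point fixed in the world has none). Each returns a list of dicts, best first, with "conf" (0 to 1); they miss things now and then, are a little off and sometimes report something else, mostly with a low value. They report only what shows in the picture. A call takes as long as a camera call.
- arm.look_for(camera, query): "point" ([column, row] as shares, 0 to 1, of the picture: columns of its width, rows of its height, amid what is visible of it).
- arm.regions_of(camera, query): "region" (480x640 bool, what is visible of it) and "point" ([column, row] as shares, 0 to 1, of the picture: columns of its width, rows of its height, amid what is visible of it).
- arm.place_of(camera, query): "point" ([column, row] as shares, 0 to 1, of the picture: columns of its width, rows of its height: a listed point, or the origin of a listed thing).
The state is a dict: "clock": time; "joints": joint angles; "dq": joint speeds; "joint_efforts": joint torques, N m; "position": TCP position; "ee_rot": TCP orientation; "force": force on the tool from outside, world axes, zero at the start; "ft_torque": the same for the moment, N m; "width": opening from 0.0 (shut) to 1.0 (fully open); "gripper_force": force on a finger pad.
Only numpy, scipy, OpenCV 4.12 (cv2) and the standard library are available. Lean on these libraries where they do the work, as an engineer would, in place of code of your own. Each camera call takes 0.05 s, during which the arm holds its last target. There are 200 camera calls.

## Task

Shut the open lid of the gas filter housing completely, then try the blue-handled drivers from the grey tray on the brass hex nut on the lid until you find the one whose socket fits, pushed fully down over the nut. Stand any driver that does not fit back upright in the tray, and leave everything else where it is. Finish holding the fitting driver: still gripped by its handle, upright and fully seated on the nut; do not let go.

Things in the scene. Friction and masses are not known exactly. Their poses are not given: they have to be found in the camera images.
- housing: White filter housing, an open box 130 (x) by 150 (y) by 55 mm high, fixed to the bench, a brass filter cartridge already inside; short copper pipe stubs stick out 35 mm on both y sides. Origin: centre of its underside. The lid is hinged along its top edge on the +x side.
- lid (a joint): Opening angle of the lid, rad: 0 = shut flat on the housing, starts 0.6 to 1.1 (free edge raised). The hinge is stiff with friction: the lid stays where it is left and about 1 to 3 N down near its free edge closes it.
- lid_hinge (a point): On the hinge axis, mid length; the axis runs along the housing's y. x +65, height 55.5 mm in the housing's frame. This frame turns with the lid: the lid is an aluminium plate 130 by 150 by 8 mm reaching from here along its own -x, its upper face at its own z = +8 mm.
- lid_edge (a point): Point on the lid's upper face, mid width, 120 mm from the hinge (its own -x): the place to push the lid shut. 10 mm further out the plate ends and a blue thumb tab 50 mm wide extends 12 mm more.
- nut: Brass hex nut on the lid, 65 mm from the hinge, mid width; 18 mm across flats, 16 mm tall, the top 4.5 mm a cone narrowing to 12 mm across, on a steel washer 36 mm across. Origin: centre of the washer's top face; z along the nut's axis, vertical when the lid is shut. Flats have normals along its x axis and every 60 degrees from it. It turns a little in place, stiffly (0.08 N m).
- nut_top (a point): Centre of the nut's top face, 16 mm above nut. A socket that fits goes down until its mouth meets the washer, 16 mm below this point; one that is too small stops on the nut, its mouth 11 to 16 mm above the washer.
- tray: Grey open tray 130 (x) by 300 (y) mm, fixed; rim 14 mm high, walls 4 mm, inner floor 4 mm above the bench (the drivers stand on it). Origin: centre of its underside. The drivers stand at x = -20 mm, y = -90, 0 and +90 mm in its frame, give or take 6 mm.
- driver_a: Box driver, one of three alike outside: 95 mm tall, 160 g, standing mouth down in the tray. Steel socket 32 mm across to z 32, neck 16 mm across to z 48, blue hexagonal handle 24 mm across flats from z 48 to 95 (grip at about z 77). Origin: centre of the mouth, z up. The hexagonal opening is 20 mm deep; flats of opening and handle have normals along its x axis and every 60 degrees from it.
- driver_b: Box driver, outwardly the same as driver_a, same origin and axes. The openings of the three are 13, 16 and 20 mm across flats, one each; nothing on the outside tells which driver has which, and they stand in the tray in shuffled order, so it takes trying.
- driver_c: Box driver, outwardly the same as driver_a, same origin and axes; its opening is one of the three sizes.
- spare_nut: Bystander: larger loose brass hex nut, 22 mm across flats, 14 mm tall, lying in the tray. Origin: centre of its underside.
- amber_bottle: Bystander: amber glass bottle, 64 mm across, 130 mm tall. Origin: centre of its underside.
- vial_jar: Bystander: glass jar with blue cap, 60 mm across, 75 mm tall. Origin: centre of its underside.
- septa_box: Bystander: cardboard box 70 by 100 by 40 mm. Origin: centre of its underside.
- wrench: Bystander: steel wrench 180 mm long lying flat, 8 mm thick. Origin: centre of its underside.
- beaker: Bystander: glass beaker 66 mm across, 85 mm tall. Origin: centre of its underside.
- spare_filter: Bystander: brass filter cartridge standing upright, 28 mm across, 80 mm tall. Origin: centre of its underside.

How it is judged:
On the way:
1. the lid is shut (within 0.04 rad), no driver in the gripper yet (value of joint lid below 0.04 rad and contact force between each of driver_a, driver_b, driver_c and the fingers below 0.5 N), for 0.2 s.
At the end, for the whole second after the job is handed in: Lid shut within 0.04 rad; the fitting driver gripped with over 3 N, at rest, upright within 0.09 rad, mouth within 4 mm of the washer and 3 mm of the nut's axis; the other two drivers at rest on the tray's floor, upright within 0.1 rad (value of joint lid below 0.04 rad and ((z of driver_a in the frame of nut between -0.004 and 0.004 m and horizontal distance between driver_a and nut below 0.003 m and angle between driver_a's own z axis and vertical below 0.09 rad and contact force between driver_a and the fingers above 3 N and linear speed of driver_a below 0.02 m/s) or (z of driver_b in the frame of nut between -0.004 and 0.004 m and horizontal distance between driver_b and nut below 0.003 m and angle between driver_b's own z axis and vertical below 0.09 rad and contact force between driver_b and the fingers above 3 N and linear speed of driver_b below 0.02 m/s) or (z of driver_c in the frame of nut between -0.004 and 0.004 m and horizontal distance between driver_c and nut below 0.003 m and angle between driver_c's own z axis and vertical below 0.09 rad and contact force between driver_c and the fingers above 3 N and linear speed of driver_c below 0.02 m/s)) and ((z of driver_a in the frame of nut between -0.004 and 0.004 m and horizontal distance between driver_a and nut below 0.003 m and angle between driver_a's own z axis and vertical below 0.09 rad and contact force between driver_a and the fingers above 3 N and linear speed of driver_a below 0.02 m/s) or (x of driver_a in the frame of tray between -0.06 and 0.06 m and y of driver_a in the frame of tray between -0.145 and 0.145 m and z of driver_a in the frame of tray below 0.012 m and angle between driver_a's own z axis and vertical below 0.1 rad and linear speed of driver_a below 0.03 m/s)) and ((z of driver_b in the frame of nut between -0.004 and 0.004 m and horizontal distance between driver_b and nut below 0.003 m and angle between driver_b's own z axis and vertical below 0.09 rad and contact force between driver_b and the fingers above 3 N and linear speed of driver_b below 0.02 m/s) or (x of driver_b in the frame of tray between -0.06 and 0.06 m and y of driver_b in the frame of tray between -0.145 and 0.145 m and z of driver_b in the frame of tray below 0.012 m and angle between driver_b's own z axis and vertical below 0.1 rad and linear speed of driver_b below 0.03 m/s)) and ((z of driver_c in the frame of nut between -0.004 and 0.004 m and horizontal distance between driver_c and nut below 0.003 m and angle between driver_c's own z axis and vertical below 0.09 rad and contact force between driver_c and the fingers above 3 N and linear speed of driver_c below 0.02 m/s) or (x of driver_c in the frame of tray between -0.06 and 0.06 m and y of driver_c in the frame of tray between -0.145 and 0.145 m and z of driver_c in the frame of tray below 0.012 m and angle between driver_c's own z axis and vertical below 0.1 rad and linear speed of driver_c below 0.03 m/s))); the arm keeps its last pose, push and grip.
It fails at once if a bystander is displaced by more than 30 mm (distance of any of spare_nut, amber_bottle, vial_jar, septa_box, wrench, beaker, spare_filter from where it was at the start of the episode above 0.03 m).
It also fails if it takes over 72 s, if anything falls off the work surface, if the arm or the gripper's body presses on something with over 40 N, if the wrist force passes 120 N, or if a joint passes its speed limit or range.

## Working session

There is one attempt and no reset: what is moved stays moved. The work goes in short steps, Python scripts to look and compute and a tool call to move; the robot and the scene stay as the last step left them, time stands still between calls to the robot, and variables do not carry over. Pictures are saved under pics/ and viewed, at most 10 in all, crops included, and the job is handed in when it is done.

Besides the shell and the picture viewer there is one more tool, called after "Emit:" as name(argument=value, ...), one argument or row to a line, values as JSON. move_arm: Moves the arm, as the interface text tells. Scaled input: -1 to 1 covers 1000 mm each way for a shift and pi/2 rad each way for a turn. Its arguments: {"type":"object","properties":{"motion":{"type":"array","items":{"type":"object","properties":{"tx":{"type":"number"},"ty":{"type":"number"},"tz":{"type":"number"},"twist":{"type":"number"}}}},"gripper":{"type":"number"},"squeeze":{"type":"number"}},"required":["motion"]}

```bash
mkdir -p pics; cat > h.py <<'E'
import numpy as np, cv2
from cell import arm
from scipy.spatial.transform import Rotation as R
def ray(cam,p):
    c=arm.calibration(cam);K=np.array(c["K"]);T=np.array(c["T"])
    d=T[:3,:3]@np.linalg.solve(K,[p[0]*640,p[1]*480,1]);return T[:3,3],d
def at(cam,p,z):
    o,d=ray(cam,p);return o+d*(z-o[2])/d[2]
def tri(p1,p2,c1="scene",c2="side"):
    o1,d1=ray(c1,p1);o2,d2=ray(c2,p2);A=np.c_[d1,-d2]
    s=np.linalg.lstsq(A,o2-o1,rcond=None)[0];a=o1+d1*s[0];b=o2+d2*s[1];return (a+b)/2,np.linalg.norm(a-b)
def proj(cam,X):
    c=arm.calibration(cam);K=np.array(c["K"]);T=np.linalg.inv(np.array(c["T"]))
    q=K@(T[:3,:3]@X+T[:3,3]);return q[:2]/q[2]
def save(cam,name):
    im=arm.get_image(cam);cv2.imwrite(f"pics/{name}.png",im[:,:,::-1]);return im
E
python3 - <<'E'
from h import *
np.set_printoptions(precision=4,suppress=True)
a=save("scene","s0");b=save("side","d0");
cv2.imwrite("pics/m0.png",cv2.resize(np.vstack([a,b])[:,:,::-1],(400*1,600)))
for q in ["housing","lid_hinge","lid_edge","nut","nut_top","tray","driver_a","spare_nut"]:
    for c in ["scene","side"]:
        print(q,c,[(np.round(r["point"],4).tolist(),round(r["conf"],2)) for r in arm.place_of(c,q)][:4])
s=arm.observe();print(s)
E
```

```text
housing scene [([0.5819, 0.564], 0.8)]
housing side [([0.4583, 0.5052], 0.56)]
lid_hinge scene [([0.5834, 0.5623], 0.55)]
lid_hinge side [([0.7633, 0.79], 0.61), ([0.5067, 0.4598], 0.59)]
lid_edge scene [([0.5886, 0.4529], 0.62)]
lid_edge side [([0.4536, 0.3833], 0.7)]
nut scene [([0.5878, 0.5604], 0.71), ([0.5822, 0.5087], 0.44)]
nut side [([0.4791, 0.4158], 0.59), ([0.5103, 0.7767], 0.52), ([0.5641, 0.8817], 0.37)]
nut_top scene [([0.5772, 0.4942], 0.61)]
nut_top side [([0.4891, 0.4015], 0.68)]
tray scene [([0.347, 0.5388], 0.6)]
tray side [([0.5258, 0.7748], 0.71)]
driver_a scene [([0.3531, 0.5246], 0.93), ([0.297, 0.5285], 0.73), ([0.4045, 0.5292], 0.61), ([0.5828, 0.5606], 0.51)]
driver_a side [([0.4714, 0.6985], 0.89), ([0.562, 0.889], 0.84), ([0.5133, 0.7762], 0.7)]
spare_nut scene [([0.5887, 0.4587], 0.7), ([0.3695, 0.5502], 0.61)]
spare_nut side [([0.5373, 0.724], 0.64)]
{'clock': 0.9, 'joints': array([-0.1026,  0.4345,  0.025 ,  1.5732, -0.0116,  1.134 , -0.0751]), 'dq': array([ 0.0001, -0.0001, -0.0004, -0.0003, -0.0003, -0.0004, -0.    ]), 'joint_efforts': array([ -0.0002, -66.7652,   0.9834, -31.481 ,  -0.0608,   0.0324,
        -0.    ]), 'position': array([ 0.625 , -0.    ,  0.2268]), 'ee_rot': array([2.2215, 2.2213, 0.0001]), 'force': array([ 0.1924, -0.7067,  0.4919]), 'ft_torque': array([ 0.0248, -0.0117,  0.0344]), 'gripper_force': 0.0, 'width': 1.000232800837336}
```

View pics/s0.png

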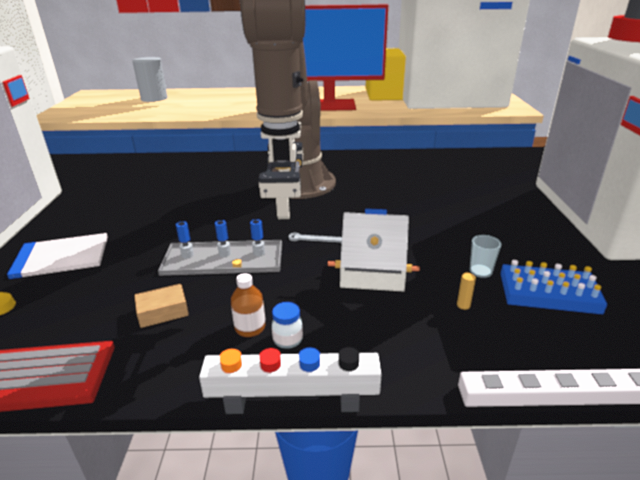

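View pics/d0.png

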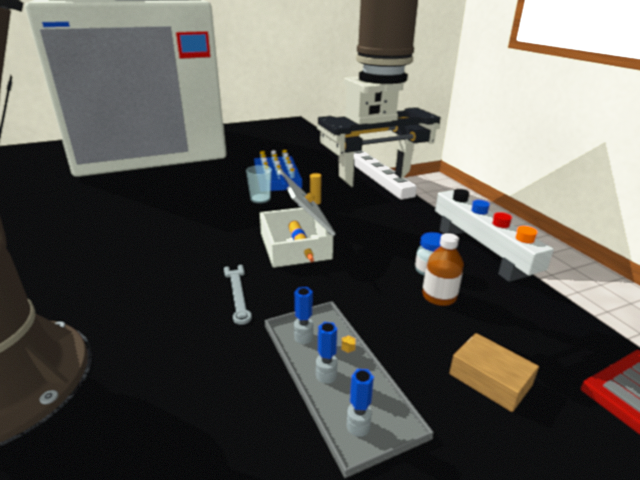

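The scene view shows the lid open (free edge up at row ~215), the nut at (374,241), three blue drivers at (183,245), (222,243) and (257,243) in the tray, and the spare nut at (237,263). The side view shows the drivers at (302,335), (326,372) and (359,427), and the housing at about (297,240).

```bash
python3 - <<'E'
from h import *
np.set_printoptions(precision=4,suppress=True)
P=lambda n,a,b:print(n,*tri(a,b))
P("lid_edge",(.5886,.4529),(.4536,.3833));P("nuttop",(.5772,.4942),(.4891,.4015))
P("nut_top2",(.5822,.5087),(.4791,.4158))
P("tray",(.347,.5388),(.5258,.7748));P("spare",(.3695,.5502),(.5373,.724))
for a in [(.297,.5285),(.3531,.5246),(.4045,.5292)]: print("drv sc",at("scene",a,.004))
for a in [(.4714,.6985),(.5133,.7762),(.562,.889)]: print("drv sd",at("side",a,.004))
for n,p in dict(fl=(341,289),fr=(405,289)).items(): print(n,at("scene",(p[0]/640,p[1]/480),0))
print(at("scene",(.5819,.564),0),at("scene",(.5834,.5623),.0555),at("side",(.4583,.5052),0),at("side",(.5067,.4598),.0555))
# housing corners, side picture
for p in [(264,236),(272,265),(332,258),(262,212)]: print(p,at("side",(p[0]/640,p[1]/480),0),at("side",(p[0]/640,p[1]/480),.055))
for q in ["housing","tray","lid_edge"]:
  for c in ["scene","side"]:
    for r in arm.regions_of(c,q)[:1]:
      m=r["region"].astype(np.uint8);k=max(cv2.findContours(m,0,2)[0],key=cv2.contourArea)
      print(q,c,r["conf"],cv2.approxPolyDP(k,4,True).reshape(-1,2).tolist())
print("wrist cam",arm.calibration("wrist"),R.from_rotvec(arm.observe()["ee_rot"]).as_matrix())
E
```

```text
lid_edge [0.5437 0.2052 0.1519] 0.0010826304014213033
nuttop [0.5897 0.1863 0.1293] 0.005110047704896866
nut_top2 [0.5809 0.1968 0.1077] 0.010511488312091206
tray [ 0.4777 -0.1821  0.0026] 0.005540308868489048
spare [ 0.5094 -0.1404  0.0053] 0.003226056037818975
drv sc [ 0.457  -0.2724  0.004 ]
drv sc [ 0.4505 -0.1785  0.004 ]
drv sc [ 0.4638 -0.0896  0.004 ]
drv sd [ 0.4564 -0.0841  0.004 ]
drv sd [ 0.4644 -0.1767  0.004 ]
drv sd [ 0.464  -0.2797  0.004 ]
fl [0.6148 0.1206 0.    ]
fr [0.6187 0.2714 0.    ]
[0.5422 0.2022 0.    ] [0.6174 0.1944 0.0555] [0.5523 0.2165 0.    ] [0.6186 0.1925 0.0555]
(264, 236) [0.4986 0.2706 0.    ] [0.4728 0.1772 0.055 ]
(272, 265) [0.4779 0.1454 0.    ] [0.4543 0.0652 0.055 ]
(332, 258) [0.6074 0.1227 0.    ] [0.5702 0.0449 0.055 ]
(262, 212) [0.5308 0.3936 0.    ] [0.5017 0.2872 0.055 ]
housing scene 0.93 [[344, 213], [341, 259], [328, 263], [340, 269], [340, 286], [402, 289], [404, 273], [418, 270], [405, 263], [407, 217], [369, 209]]
housing side 0.93 [[279, 170], [299, 207], [260, 214], [272, 265], [330, 258], [334, 233], [312, 194], [304, 194]]

[... 221 characters left out ...]
81 [[266, 319], [265, 328], [344, 477], [431, 439], [431, 429], [331, 301], [312, 308], [313, 336], [306, 344], [294, 339], [294, 313]]
lid_edge scene 0.86 [[343, 215], [340, 267], [405, 270], [405, 216], [367, 209]]
lid_edge side 0.94 [[279, 171], [298, 205], [332, 234], [312, 194], [303, 193]]
wrist cam {'K': array([[379.5563,   0.    , 318.4756],
       [  0.    , 379.5563, 240.6828],
       [  0.    ,   0.    ,   1.    ]]), 'T': array([[ 1.    , -0.0005, -0.0012,  0.6258],
       [-0.0008, -0.9673, -0.2536,  0.0676],
       [-0.001 ,  0.2536, -0.9673,  0.3844],
       [ 0.    ,  0.    ,  0.    ,  1.    ]])} [[ 0.0001  1.      0.0001]
 [ 1.     -0.0001  0.    ]
 [ 0.      0.0001 -1.    ]]
```

Emit:
move_arm(
  gripper=1,
  squeeze=20,
  motion=[
    {"tx": 0.04, "ty": -0.016},
    {"tx": 0.04, "ty": -0.016},
    {"tx": 0.04, "ty": -0.016},
    {"tx": 0.04, "ty": -0.016},
    {"tx": 0.035, "ty": -0.016},
    {"tz": 0.02},
    {"tz": 0.02},
    {},
  ],
)

```text
invalid input
```

Emit:
move_arm(
  gripper=1.0,
  squeeze=20,
  motion=[
    {"tx": 0.04, "ty": -0.016, "tz": 0, "twist": 0},
    {"tx": 0.04, "ty": -0.016, "tz": 0, "twist": 0},
    {"tx": 0.04, "ty": -0.016, "tz": 0, "twist": 0},
    {"tx": 0.04, "ty": -0.016, "tz": 0, "twist": 0},
    {"tx": 0.035, "ty": -0.016, "tz": 0, "twist": 0},
    {"tx": 0, "ty": 0, "tz": 0.02, "twist": 0},
    {"tx": 0, "ty": 0, "tz": 0.02, "twist": 0},
    {"tx": 0, "ty": 0, "tz": 0, "twist": 0},
  ],
)

```text
clock: 2.0
position: [0.5434, 0.1946, 0.1845]
ee_rot: [-2.22, -2.221, 0.006]
force: [0.3, -0.2, -0.1]
width: 0.351
gripper_force: 0.0
```

Emit:
move_arm(
  motion=[
    {"tx": 0, "ty": 0, "tz": 0, "twist": 0},
    {"tx": 0, "ty": 0, "tz": 0, "twist": 0},
    {"tx": 0, "ty": -0.0, "tz": 0.015, "twist": 0},
    {"tx": 0, "ty": -0.005, "tz": 0.015, "twist": 0},
    {"tx": 0, "ty": -0.005, "tz": 0.015, "twist": 0},
    {"tx": 0, "ty": -0.006, "tz": 0.015, "twist": 0},
    {"tx": 0, "ty": -0.006, "tz": 0.015, "twist": 0},
    {"tx": 0, "ty": -0.006, "tz": 0.015, "twist": 0},
    {"tx": 0, "ty": -0.006, "tz": 0.015, "twist": 0},
    {"tx": 0, "ty": -0.005, "tz": 0.012, "twist": 0},
    {"tx": 0, "ty": 0, "tz": 0, "twist": 0},
  ],
)

```text
clock: 3.1
position: [0.5054, 0.1947, 0.0694]
ee_rot: [-2.221, -2.221, 0.002]
force: [-0.1, 0.6, -0.1]
width: 0.009
gripper_force: 0.0
```

Emit:
move_arm(
  motion=[
    {"tx": 0, "ty": 0, "tz": 0.004, "twist": 0},
    {"tx": 0, "ty": 0, "tz": 0.003, "twist": 0},
    {"tx": 0, "ty": 0, "tz": 0.002, "twist": 0},
    {"tx": 0, "ty": 0, "tz": 0, "twist": 0},
  ],
)

```text
clock: 3.5
position: [0.5072, 0.1953, 0.0635]
ee_rot: [2.221, 2.22, 0.004]
force: [-7.3, -3.9, 27.2]
width: 0.005
gripper_force: 13.9
```

Emit:
move_arm(
  gripper=-1.0,
  motion=[
    {"tx": 0, "ty": 0, "tz": -0.04, "twist": 0},
    {"tx": 0, "ty": 0.01, "tz": -0.045, "twist": 0},
    {"tx": 0, "ty": 0.02, "tz": -0.045, "twist": 0},
    {"tx": 0, "ty": 0.015, "tz": -0.03, "twist": 0},
    {"tx": 0, "ty": 0, "tz": 0, "twist": 0},
  ],
)

```text
clock: 4.0
position: [0.5557, 0.1955, 0.2263]
ee_rot: [2.22, 2.216, 0.015]
force: [0.4, 0.7, 0.2]
width: 0.389
gripper_force: 0.0
```

```bash
cat > nut.py <<'E'
from h import *
import sys
np.set_printoptions(precision=4,suppress=True)
save("wrist",sys.argv[1]); print(arm.observe()["position"])
for q,z in [("nut",.066),("nut_top",.082),("lid_edge",.0635),("lid_hinge",.0555)]:
    for r in arm.place_of("wrist",q)[:2]: print(q,round(r["conf"],2),np.array(r["point"])*[640,480],at("wrist",r["point"],z))
for q in ["nut","lid_edge"]:
    for r in arm.regions_of("wrist",q)[:1]:
        m=r["region"].astype(np.uint8);k=max(cv2.findContours(m,0,2)[0],key=cv2.contourArea)
        print(q,r["conf"],cv2.minAreaRect(k),cv2.approxPolyDP(k,3,True).reshape(-1,2).tolist())
E
python3 nut.py w1
```

```text
[0.5534 0.1952 0.2234]
nut 0.8 [305.728 219.12 ] [0.5416 0.1993 0.066 ]
nut_top 0.91 [307.328 223.488] [0.542  0.1989 0.082 ]
lid_edge 0.88 [245.184 209.712] [0.4888 0.2067 0.0635]
lid_hinge 0.57 [382.528 222.72 ] [0.6053 0.1939 0.0555]
nut 0.72 ((310.0, 218.0), (40.0, 42.0), 90.0) [[304, 198], [293, 206], [289, 224], [295, 234], [315, 238], [327, 229], [331, 220], [329, 210], [318, 199]]
lid_edge 0.96 ((305.4956359863281, 212.27984619140625), (174.5795440673828, 173.0591583251953), 8.325650215148926) [[242, 119], [236, 176], [222, 180], [220, 232], [232, 239], [231, 274], [240, 283], [271, 275], [279, 281], [280, 296], [357, 303], [359, 280], [367, 274], [381, 273], [401, 161], [397, 140]]
```

View pics/w1.png

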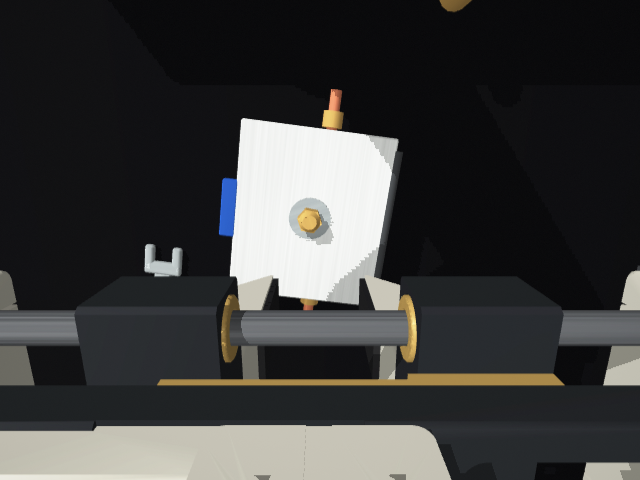

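```bash
python3 nut.py w2; python3 - <<'E'
from h import *
im=cv2.imread("pics/w2.png");cv2.imwrite("pics/w2c.png",cv2.resize(im[185:255,270:350],(800,700)[:2] and (640,560),interpolation=cv2.INTER_CUBIC))
g=cv2.inRange(im,(170,170,170),(255,255,255));
for p in [(242,119),(397,140),(231,274),(359,303)]: print(at("wrist",(p[0]/640,p[1]/480),.0635))
E
```

```text
[0.5503 0.1949 0.2198]
nut 0.69 [318.016 215.28 ] [0.5502 0.2026 0.066 ]
nut_top 0.56 [317.184 223.776] [0.5498 0.1988 0.082 ]
nut_top 0.41 [253.504 208.608] [0.4996 0.2111 0.082 ]
lid_edge 0.58 [253.184 210.384] [0.4962 0.2064 0.0635]
lid_hinge 0.98 [391.616 224.592] [0.6147 0.1924 0.0555]
nut 0.65 ((318.0, 217.5), (41.0, 42.0), 90.0) [[313, 197], [301, 205], [298, 225], [306, 235], [324, 238], [336, 229], [339, 214], [328, 199]]
lid_edge 0.71 ((315.5188293457031, 211.85794067382812), (177.9261474609375, 175.20298767089844), 7.549422264099121) [[250, 116], [245, 171], [242, 177], [230, 180], [226, 225], [228, 233], [240, 236], [237, 273], [247, 279], [247, 289], [377, 306], [388, 288], [411, 167], [408, 138]]
[0.49088447 0.27958639 0.0635    ]
[0.61430518 0.2634343  0.0635    ]
[0.47449156 0.1498362  0.0635    ]
[0.58756955 0.12230686 0.0635    ]
```

View pics/w2c.png

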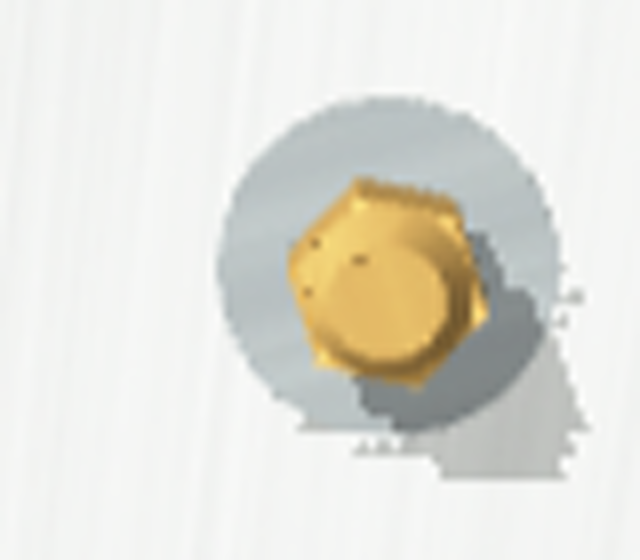

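The closed lid is flat, with the nut's top centre at about (318,222) px. That puts the nut at (0.551, 0.200), with flat normals about 15° from world x. Next are the drivers.

Emit:
move_arm(
  gripper=-1.0,
  motion=[
    {"tx": -0.047, "ty": -0.015, "tz": 0, "twist": 0},
    {"tx": -0.047, "ty": -0.015, "tz": 0, "twist": 0},
    {"tx": -0.047, "ty": -0.015, "tz": 0, "twist": 0},
    {"tx": -0.047, "ty": -0.015, "tz": 0, "twist": 0},
    {"tx": -0.047, "ty": -0.015, "tz": 0, "twist": 0},
    {"tx": -0.047, "ty": -0.015, "tz": 0, "twist": 0},
    {"tx": 0, "ty": 0, "tz": 0, "twist": 0},
    {"tx": 0, "ty": 0, "tz": 0, "twist": 0},
    {"tx": 0, "ty": 0, "tz": 0, "twist": 0},
  ],
)

```text
clock: 5.6
position: [0.4615, -0.0858, 0.2208]
ee_rot: [-2.22, -2.223, -0.001]
force: [0.5, 0.1, -0.8]
width: 0.995
gripper_force: 0.0
```

```bash
cat > drv.py <<'E'
from h import *
import sys
np.set_printoptions(precision=4,suppress=True)
im=save("wrist",sys.argv[1]); print(arm.observe()["position"])
p,m=[],[]
for r in arm.place_of("wrist","driver_a"): print("org",round(r["conf"],2),np.array(r["point"])*[640,480],at("wrist",r["point"],.004))
hsv=cv2.cvtColor(im,cv2.COLOR_RGB2HSV);b=cv2.inRange(hsv,(105,120,40),(130,255,255))
for k in cv2.findContours(b,0,2)[0]:
    if cv2.contourArea(k)>150:
        x,y,w,h=cv2.boundingRect(k);print("blue",(x,y,w,h),at("wrist",((x+w/2)/640,(y+h/2)/480),.09))
E
python3 drv.py w3
```

```text
[ 0.4616 -0.0855  0.2208]
org 0.78 [314.304 300.48 ] [ 0.4576 -0.1817  0.004 ]
org 0.75 [314.112 216.48 ] [ 0.4575 -0.0909  0.004 ]
org 0.61 [317.376 383.376] [ 0.461  -0.2828  0.004 ]
blue (295, 215, 34, 45) [ 0.4569 -0.0909  0.09  ]
```

View pics/w3.png

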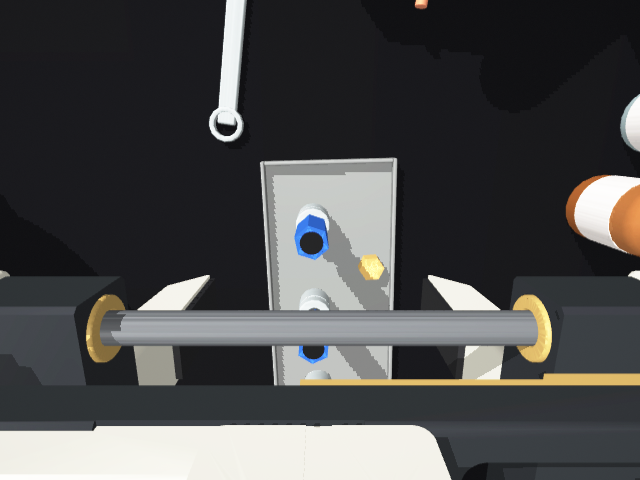

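The tray view shows driver 1's handle at (312,238), the second at (314,345) partly hidden, and the spare nut at (371,266). The handle flats already line up with the fingers.

Emit:
move_arm(
  motion=[
    {"tx": -0.005, "ty": -0.004, "tz": 0.03, "twist": 0},
    {"tx": 0, "ty": 0, "tz": 0.04, "twist": 0},
    {"tx": 0, "ty": 0, "tz": 0.04, "twist": 0},
    {"tx": 0, "ty": 0, "tz": 0.03, "twist": 0},
    {"tx": 0, "ty": 0, "tz": 0.018, "twist": 0},
    {"tx": 0, "ty": 0, "tz": 0, "twist": 0},
    {"tx": 0, "ty": 0, "tz": 0, "twist": 0},
  ],
)

```text
clock: 6.4
position: [0.4574, -0.0912, 0.0629]
ee_rot: [-2.22, -2.223, 0.0]
force: [-0.6, -0.6, 0.9]
width: 1.002
gripper_force: 0.0
```

Emit:
move_arm(
  gripper=1.0,
  squeeze=40,
  motion=[
    {"tx": 0, "ty": 0, "tz": 0, "twist": 0},
    {"tx": 0, "ty": 0, "tz": 0, "twist": 0},
    {"tx": 0, "ty": 0, "tz": 0, "twist": 0},
    {"tx": 0, "ty": 0, "tz": 0, "twist": 0},
    {"tx": 0, "ty": 0, "tz": 0, "twist": 0},
    {"tx": 0, "ty": 0, "tz": 0, "twist": 0},
    {"tx": 0, "ty": 0, "tz": 0, "twist": 0},
    {"tx": 0, "ty": 0, "tz": 0, "twist": 0},
    {"tx": 0, "ty": 0, "tz": 0, "twist": 0},
    {"tx": 0, "ty": 0, "tz": 0, "twist": 0},
    {"tx": 0, "ty": 0, "tz": 0, "twist": 0},
  ],
)

```text
clock: 7.5
position: [0.4569, -0.092, 0.0627]
ee_rot: [-2.221, -2.221, 0.0]
force: [-0.0, 0.7, -1.0]
width: 0.269
gripper_force: 40.0
```

Emit:
move_arm(
  motion=[
    {"tx": 0, "ty": 0, "tz": -0.03, "twist": 0},
    {"tx": 0, "ty": 0, "tz": -0.05, "twist": 0},
    {"tx": 0, "ty": 0, "tz": -0.05, "twist": 0},
    {"tx": 0.04, "ty": 0.013, "tz": 0, "twist": 0},
    {"tx": 0.045, "ty": 0.015, "tz": 0, "twist": 0},
    {"tx": 0.045, "ty": 0.015, "tz": 0, "twist": 0},
    {"tx": 0.045, "ty": 0.015, "tz": 0, "twist": 0},
    {"tx": 0.045, "ty": 0.015, "tz": 0, "twist": 0},
    {"tx": 0.04, "ty": 0.013, "tz": 0, "twist": 0},
    {"tx": 0.032, "ty": 0.008, "tz": 0, "twist": 0},
    {"tx": 0, "ty": 0, "tz": 0, "twist": -0.086},
    {"tx": 0, "ty": 0, "tz": 0, "twist": -0.086},
  ],
)

```text
clock: 8.7
position: [0.5505, 0.2016, 0.192]
ee_rot: [-1.892, -2.507, 0.001]
force: [0.5, -0.4, -1.2]
width: 0.275
gripper_force: 40.0
```

Emit:
move_arm(
  motion=[
    {"tx": 0, "ty": 0, "tz": 0, "twist": 0},
    {"tx": 0, "ty": 0, "tz": 0, "twist": 0},
    {"tx": 0, "ty": 0, "tz": 0, "twist": 0},
  ],
)

```text
clock: 9.0
position: [0.551, 0.1996, 0.1927]
ee_rot: [1.907, 2.497, -0.0]
force: [-0.1, -1.2, -2.4]
width: 0.272
gripper_force: 40.0
```

```bash
cat > chk.py <<'E'
from h import *
import sys
np.set_printoptions(precision=4,suppress=True)
im=save("wrist",sys.argv[1]);im2=save("scene",sys.argv[1]+"s");im3=save("side",sys.argv[1]+"d");s=arm.observe();t=s["position"];M=R.from_rotvec(s["ee_rot"]).as_matrix()
print(t,M)
mouth=t+M[:,2]*.0587;print("nominal mouth",mouth)
for c in ["wrist","scene","side"]: print(c,"nut",proj(c,np.array([.551,.2,.0815])),"mouth",proj(c,mouth))
for c in ["wrist","scene","side"]:
  for q in ["driver_a","nut","nut_top"]:
    print(c,q,[(np.round(np.array(r["point"])*[640,480],1).tolist(),round(r["conf"],2)) for r in arm.place_of(c,q)][:4])
A=im[170:290,240:400][:,:,::-1];B=im2[180:270,320:440][:,:,::-1];C=im3[170:260,240:360][:,:,::-1]
rs=lambda i:cv2.resize(i,(400,300),interpolation=cv2.INTER_CUBIC)
cv2.imwrite("pics/%sm.png"%sys.argv[1],np.vstack([np.hstack([rs(A),rs(B)]),np.hstack([rs(C),rs(im[:,:,::-1])])]))
E
python3 chk.py c1
```

```text
[0.551  0.1998 0.1928] [[-0.2651  0.9642  0.0002]
 [ 0.9642  0.2651 -0.    ]
 [-0.0001  0.0001 -1.    ]]
nominal mouth [0.551  0.1998 0.1341]
wrist nut [318.0528 236.4202] mouth [317.8535 258.1581]
scene nut [373.3448 244.9635] mouth [374.2599 225.8524]
side nut [294.7672 214.0431] mouth [294.4533 191.9662]
wrist driver_a [([316.9, 261.6], 0.97), ([314.2, 235.5], 0.42)]
wrist nut [([314.0, 228.2], 0.87)]
wrist nut_top [([316.1, 234.9], 0.57)]
scene driver_a [([188.5, 252.8], 0.97), ([291.4, 336.7], 0.66), ([224.6, 251.6], 0.59), ([373.4, 227.1], 0.54)]
scene nut [([288.3, 338.7], 0.72), ([371.7, 251.8], 0.57)]
scene nut_top [([370.1, 243.9], 0.6)]
side driver_a [([290.0, 190.7], 0.96), ([326.8, 372.8], 0.92), ([359.1, 426.8], 0.9)]
side nut [([292.4, 221.7], 0.5)]
side nut_top [([292.8, 213.3], 0.44)]
```

View pics/c1m.png

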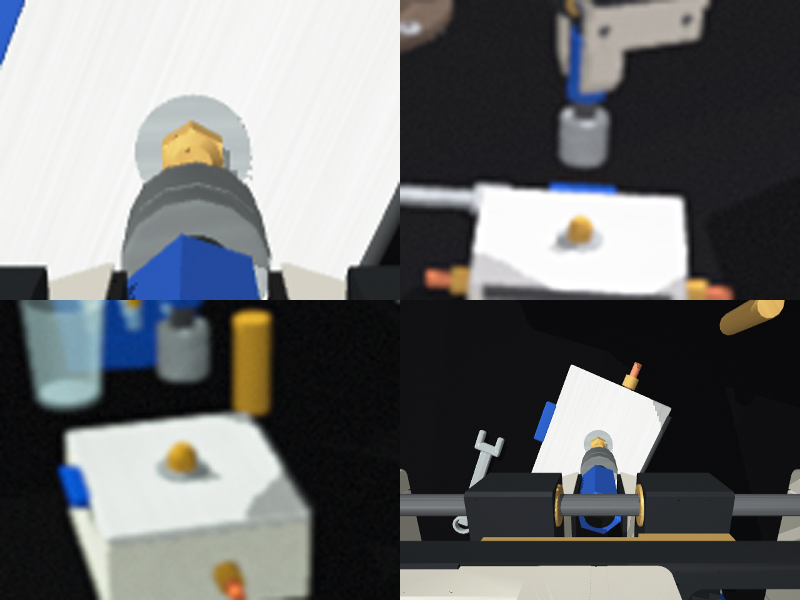

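Socket and nut line up to about 1 mm in all three views (wrist: nut at 317, socket at 318 px). I'll lower it gently.

Emit:
move_arm(
  motion=[
    {"tx": 0, "ty": 0, "tz": 0.03, "twist": 0},
    {"tx": 0, "ty": 0, "tz": 0.017, "twist": 0},
    {"tx": 0, "ty": 0, "tz": 0.005, "twist": 0},
    {"tx": 0, "ty": 0, "tz": 0.004, "twist": 0},
    {"tx": 0, "ty": 0, "tz": 0.002, "twist": 0},
    {"tx": 0, "ty": 0, "tz": 0, "twist": 0},
    {"tx": 0, "ty": 0, "tz": 0, "twist": 0},
  ],
)

```text
clock: 10.3
position: [0.5509, 0.2012, 0.1374]
ee_rot: [-1.901, -2.501, -0.003]
force: [-7.6, -0.1, 18.2]
width: 0.273
gripper_force: 40.1
```

Emit:
move_arm(
  motion=[
    {"tx": 0.0, "ty": -0.0015, "tz": 0.001, "twist": 0},
    {"tx": 0, "ty": 0, "tz": 0, "twist": 0.04},
    {"tx": 0, "ty": 0, "tz": 0, "twist": 0.04},
    {"tx": 0, "ty": 0, "tz": 0, "twist": -0.08},
    {"tx": 0, "ty": 0, "tz": 0, "twist": -0.08},
    {"tx": 0, "ty": 0, "tz": 0, "twist": 0.08},
    {"tx": 0, "ty": 0, "tz": 0, "twist": 0},
  ],
)

```text
clock: 11.0
position: [0.5506, 0.201, 0.1373]
ee_rot: [1.906, 2.496, 0.006]
force: [-6.6, -0.7, 21.3]
width: 0.27
gripper_force: 40.1
```

Still stopped about 13 mm up with 20 N on it, so this socket is too small. I'll put it back where it stood.

Emit:
move_arm(
  motion=[
    {"tx": 0, "ty": 0, "tz": -0.02, "twist": 0},
    {"tx": 0, "ty": 0, "tz": -0.039, "twist": 0},
    {"tx": 0, "ty": 0, "tz": 0, "twist": 0.086},
    {"tx": 0, "ty": 0, "tz": 0, "twist": 0.086},
    {"tx": -0.035, "ty": -0.011, "tz": 0, "twist": 0},
    {"tx": -0.045, "ty": -0.015, "tz": 0, "twist": 0},
    {"tx": -0.045, "ty": -0.015, "tz": 0, "twist": 0},
    {"tx": -0.045, "ty": -0.015, "tz": 0, "twist": 0},
    {"tx": -0.045, "ty": -0.015, "tz": 0, "twist": 0},
    {"tx": -0.045, "ty": -0.013, "tz": 0, "twist": 0},
    {"tx": -0.032, "ty": -0.009, "tz": 0, "twist": 0},
    {"tx": 0, "ty": 0, "tz": 0, "twist": 0},
  ],
)

```text
clock: 12.2
position: [0.4553, -0.0975, 0.1937]
ee_rot: [2.228, 2.212, -0.001]
force: [0.1, 0.5, -0.7]
width: 0.271
gripper_force: 40.0
```

Emit:
move_arm(
  motion=[
    {"tx": 0, "ty": 0, "tz": 0.03, "twist": 0},
    {"tx": 0, "ty": 0, "tz": 0.045, "twist": 0},
    {"tx": 0, "ty": 0, "tz": 0.03, "twist": 0},
    {"tx": 0, "ty": 0, "tz": 0.013, "twist": 0},
    {"tx": 0, "ty": 0, "tz": 0.005, "twist": 0},
    {"tx": 0, "ty": 0, "tz": 0.003, "twist": 0},
    {"tx": 0, "ty": 0, "tz": 0, "twist": 0},
    {"tx": 0, "ty": 0, "tz": 0, "twist": 0},
  ],
)

```text
clock: 13.0
position: [0.4574, -0.0924, 0.0676]
ee_rot: [2.221, 2.221, 0.002]
force: [0.1, 0.3, -1.6]
width: 0.276
gripper_force: 40.0
```

Emit:
move_arm(
  motion=[
    {"tx": 0, "ty": 0, "tz": 0.003, "twist": 0},
    {"tx": 0, "ty": 0, "tz": 0.002, "twist": 0},
    {"tx": 0, "ty": 0, "tz": 0.0, "twist": 0},
    {"tx": 0, "ty": 0, "tz": 0, "twist": 0},
  ],
)

```text
clock: 13.4
position: [0.4571, -0.0924, 0.0625]
ee_rot: [2.221, 2.221, 0.001]
force: [-1.8, 0.2, 9.9]
width: 0.272
gripper_force: 40.0
```

Emit:
move_arm(
  gripper=-1.0,
  motion=[
    {"tx": 0, "ty": 0, "tz": 0, "twist": 0},
    {"tx": 0, "ty": 0, "tz": 0, "twist": 0},
    {"tx": 0, "ty": 0, "tz": 0, "twist": 0},
    {"tx": 0, "ty": 0, "tz": 0, "twist": 0},
    {"tx": 0, "ty": 0, "tz": 0, "twist": 0},
    {"tx": 0, "ty": 0, "tz": -0.04, "twist": 0},
    {"tx": 0, "ty": 0, "tz": -0.05, "twist": 0},
    {"tx": -0.02, "ty": 0, "tz": -0.05, "twist": 0},
    {"tx": -0.04, "ty": 0, "tz": -0.018, "twist": 0},
    {"tx": -0.026, "ty": 0, "tz": 0, "twist": 0},
    {"tx": 0, "ty": 0, "tz": 0, "twist": 0},
    {"tx": 0, "ty": 0, "tz": 0, "twist": 0},
  ],
)

```text
clock: 14.6
position: [0.4562, -0.177, 0.2159]
ee_rot: [-2.223, -2.219, 0.0]
force: [-0.7, 0.7, 0.4]
width: 1.002
gripper_force: 0.0
```

```bash
python3 drv.py w4
```

```text
[ 0.4563 -0.1762  0.2157]
org 0.73 [319.424 216.912] [ 0.4574 -0.1805  0.004 ]
org 0.7 [323.328 309.888] [ 0.4616 -0.2804  0.004 ]
org 0.55 [314.304 124.512] [ 0.4525 -0.093   0.004 ]
blue (310, 346, 30, 29) [ 0.4622 -0.2865  0.09  ]
blue (304, 214, 33, 47) [ 0.4582 -0.1798  0.09  ]
blue (301, 97, 37, 41) [ 0.4573 -0.0918  0.09  ]
```

View pics/w4.png

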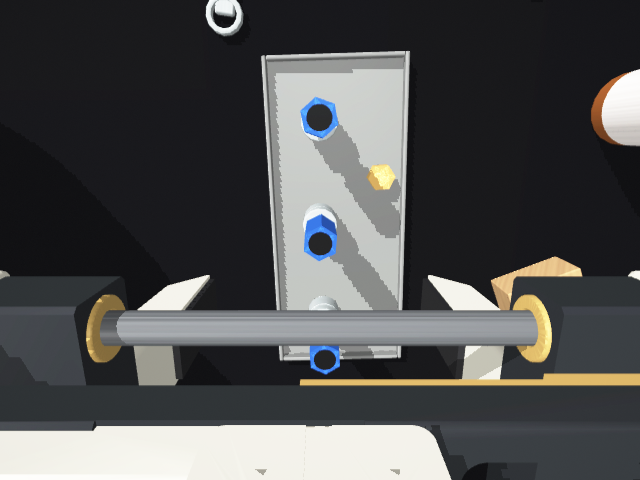

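Driver 1 stands upright again at (319,118) and driver 2 is at (320,238). I'll take driver 2.

Emit:
move_arm(
  motion=[
    {"tx": -0.003, "ty": 0.001, "tz": 0.03, "twist": 0},
    {"tx": 0, "ty": 0, "tz": 0.045, "twist": 0},
    {"tx": 0, "ty": 0, "tz": 0.045, "twist": 0},
    {"tx": 0, "ty": 0, "tz": 0.025, "twist": 0},
    {"tx": 0, "ty": 0, "tz": 0.005, "twist": 0},
    {"tx": 0, "ty": 0, "tz": 0, "twist": 0},
    {"tx": 0, "ty": 0, "tz": 0, "twist": 0},
  ],
)

```text
clock: 15.4
position: [0.4586, -0.1798, 0.0673]
ee_rot: [2.22, 2.221, 0.002]
force: [0.4, -0.5, -0.4]
width: 0.998
gripper_force: 0.0
```

Emit:
move_arm(
  gripper=1.0,
  squeeze=40,
  motion=[
    {"tx": 0, "ty": 0, "tz": 0.005, "twist": 0},
    {"tx": 0, "ty": 0, "tz": 0, "twist": 0},
    {"tx": 0, "ty": 0, "tz": 0, "twist": 0},
    {"tx": 0, "ty": 0, "tz": 0, "twist": 0},
    {"tx": 0, "ty": 0, "tz": 0, "twist": 0},
    {"tx": 0, "ty": 0, "tz": 0, "twist": 0},
    {"tx": 0, "ty": 0, "tz": 0, "twist": 0},
    {"tx": 0, "ty": 0, "tz": 0, "twist": 0},
    {"tx": 0, "ty": 0, "tz": 0, "twist": 0},
    {"tx": 0, "ty": 0, "tz": 0, "twist": 0},
    {"tx": 0, "ty": 0, "tz": 0, "twist": 0},
  ],
)

```text
clock: 16.5
position: [0.4575, -0.18, 0.0611]
ee_rot: [-2.222, -2.221, 0.0]
force: [0.7, -0.7, -0.4]
width: 0.263
gripper_force: 40.0
```

Emit:
move_arm(
  motion=[
    {"tx": 0, "ty": 0, "tz": -0.03, "twist": 0},
    {"tx": 0, "ty": 0, "tz": -0.05, "twist": 0},
    {"tx": 0, "ty": 0, "tz": -0.05, "twist": 0},
    {"tx": 0.042, "ty": 0.01, "tz": 0, "twist": 0},
    {"tx": 0.042, "ty": 0.01, "tz": 0, "twist": 0},
    {"tx": 0.042, "ty": 0.011, "tz": 0, "twist": 0},
    {"tx": 0.042, "ty": 0.01, "tz": 0, "twist": 0},
    {"tx": 0.042, "ty": 0.011, "tz": 0, "twist": 0},
    {"tx": 0.042, "ty": 0.01, "tz": 0, "twist": 0},
    {"tx": 0.042, "ty": 0.01, "tz": 0, "twist": 0},
    {"tx": 0.042, "ty": 0.011, "tz": 0, "twist": 0},
    {"tx": 0.042, "ty": 0.01, "tz": 0, "twist": 0},
  ],
)

```text
clock: 17.7
position: [0.5506, 0.1995, 0.1909]
ee_rot: [-2.222, -2.221, 0.001]
force: [0.9, -0.8, -1.0]
width: 0.262
gripper_force: 40.0
```

Emit:
move_arm(
  motion=[
    {"tx": 0.002, "ty": 0, "tz": 0, "twist": -0.086},
    {"tx": 0, "ty": 0, "tz": 0, "twist": -0.086},
    {"tx": 0, "ty": 0, "tz": 0.02, "twist": 0},
    {"tx": 0, "ty": 0, "tz": 0, "twist": 0},
    {"tx": 0, "ty": 0, "tz": 0, "twist": 0},
  ],
)

```text
clock: 18.2
position: [0.5501, 0.1997, 0.1709]
ee_rot: [-1.903, -2.499, 0.002]
force: [-0.3, 0.7, -1.1]
width: 0.262
gripper_force: 40.0
```

```bash
python3 chk.py c2
```

```text
[0.5509 0.2001 0.1719] [[-0.2664  0.9639  0.0009]
 [ 0.9639  0.2664  0.0003]
 [ 0.0001  0.0009 -1.    ]]
nominal mouth [0.551  0.2001 0.1132]
wrist nut [317.9147 244.3496] mouth [317.8405 258.099 ]
scene nut [373.3448 244.9635] mouth [373.9906 233.5595]
side nut [294.7672 214.0431] mouth [294.5176 200.857 ]
wrist driver_a [([318.5, 266.0], 0.84), ([317.9, 234.0], 0.28)]
wrist nut [([316.7, 236.4], 0.83)]
wrist nut_top [([317.0, 246.9], 0.81), ([319.9, 220.0], 0.27)]
scene driver_a [([372.8, 230.7], 0.89), ([190.4, 248.6], 0.82), ([258.3, 253.7], 0.64)]
scene nut [([373.1, 253.1], 0.48)]
scene nut_top [([369.7, 242.9], 0.56)]
side driver_a [([298.5, 198.0], 0.96), ([305.3, 334.4], 0.7), ([359.6, 426.6], 0.64)]
side nut [([294.0, 217.3], 0.59)]
side nut_top [([295.2, 213.5], 0.44)]
```

View pics/c2m.png

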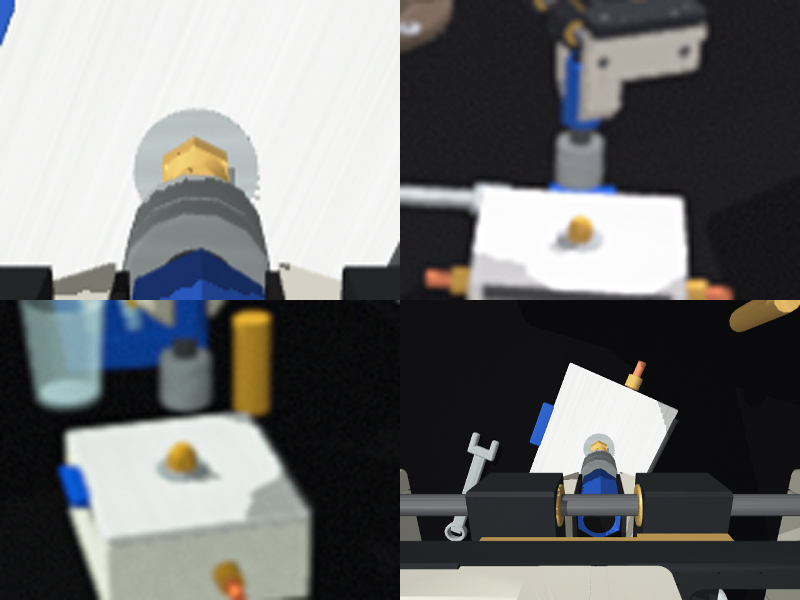

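Nut and socket coincide sideways (195 px each in the wrist crop). The scene and side views suggest about 1 mm toward -y, so I'll correct that and lower.

Emit:
move_arm(
  motion=[
    {"tx": 0.001, "ty": 0, "tz": 0.02, "twist": 0},
    {"tx": 0, "ty": 0, "tz": 0.008, "twist": 0},
    {"tx": 0, "ty": 0, "tz": 0.004, "twist": 0},
    {"tx": 0, "ty": 0, "tz": 0.003, "twist": 0},
    {"tx": 0, "ty": 0, "tz": 0.002, "twist": 0},
    {"tx": 0, "ty": 0, "tz": 0, "twist": 0},
    {"tx": 0, "ty": 0, "tz": 0, "twist": 0},
  ],
)

```text
clock: 19.5
position: [0.5503, 0.2015, 0.1345]
ee_rot: [-1.902, -2.5, -0.001]
force: [-0.8, 2.0, -0.7]
width: 0.263
gripper_force: 40.0
```

Emit:
move_arm(
  motion=[
    {"tx": 0, "ty": 0, "tz": 0.003, "twist": 0},
    {"tx": 0, "ty": 0, "tz": 0.003, "twist": 0},
    {"tx": 0, "ty": 0, "tz": 0.002, "twist": 0},
    {"tx": 0, "ty": 0, "tz": 0, "twist": 0},
  ],
)

```text
clock: 19.9
position: [0.5499, 0.2016, 0.1259]
ee_rot: [-1.901, -2.5, -0.0]
force: [-3.1, 2.8, -1.1]
width: 0.257
gripper_force: 39.8
```

It is going over the nut, so this is the fitting driver. I'll press on to the washer.

Emit:
move_arm(
  motion=[
    {"tx": 0, "ty": 0, "tz": 0.002, "twist": 0},
    {"tx": 0, "ty": 0, "tz": 0.002, "twist": 0},
    {"tx": 0, "ty": 0, "tz": 0.001, "twist": 0},
    {"tx": 0, "ty": 0, "tz": 0, "twist": 0},
    {"tx": 0, "ty": 0, "tz": 0, "twist": 0},
  ],
)

```text
clock: 20.4
position: [0.5501, 0.2017, 0.1224]
ee_rot: [-1.901, -2.501, -0.001]
force: [-7.8, 2.5, 14.0]
width: 0.259
gripper_force: 39.9
```

Emit:
move_arm(
  motion=[
    {"tx": 0, "ty": -0.0007, "tz": 0, "twist": 0},
    {"tx": 0, "ty": 0, "tz": 0, "twist": 0},
    {"tx": 0, "ty": 0, "tz": 0, "twist": 0},
  ],
)

```text
clock: 20.7
position: [0.5499, 0.2017, 0.1224]
ee_rot: [1.901, 2.501, 0.003]
force: [-5.6, 3.6, 10.1]
width: 0.259
gripper_force: 39.9
```

```bash
python3 - <<'E'
from h import *
im2=save("scene","f_s");im3=save("side","f_d")
f=lambda i:cv2.resize(i[:,:,::-1],(400,300),interpolation=cv2.INTER_CUBIC)
cv2.imwrite("pics/f.png",np.vstack([np.hstack([f(im2[180:270,320:440]),f(im3[170:260,240:360])]),np.hstack([f(im2[180:300,140:300]),f(im3[270:480,240:520])])]))
E
```

```text
(no output)
```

View pics/f.png

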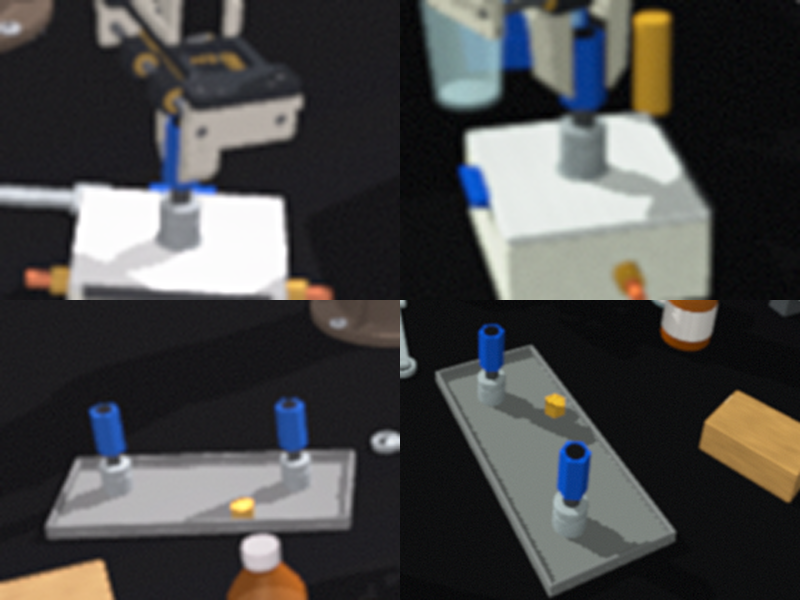

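The socket sits fully down on the shut lid with the nut hidden inside it. The other two drivers stand upright in the tray.

```bash
python3 -c "
from cell import arm
print(arm.sign_off())"
```

```text
the job is handed in; nothing more can be done
None
```

The lid is shut and the middle driver in the tray was the fit: it is gripped, upright and seated fully down on the nut, with the other two upright in the tray; the job is handed in at about 21 s, verdict not shown.

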